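# Radius-check a centrifuge rotor yoke

## Task

Check the two curves of the rotor yoke on the green mat with the radius leaves. First set the concave leaf that fits its journal pin fully down on the pin, near the middle, upright and square, press gently down on it to feel that it is home and does not rock, and leave it sitting there; then do the same with the convex leaf that fits the half-round saddle. Leaves that do not fit must end in their own places in the racks, and the other things on the bench stay undisturbed.

Things in the scene. Friction and masses are not known exactly. Their poses are not given: they have to be found in the camera images.
- mat: green inspection mat, 170 x 260 x 3 mm, fixed on the bench; origin at the centre of its underside. One of the three yokes stands on it; that is the one to check.
- rack_concave: low white rack, a fixed plate 80 x 220 x 8 mm, long along its y; origin at the centre of its underside. The three concave leaves stand upright on it (undersides 8 mm above the bench) at y = -75, 0 and +75 mm, in an order that varies, each between 6 mm high stubs 23 mm apart. The racks may swap sides.
- rack_convex: white fixed rack, base 80 x 220 mm, two rails along its y (tops 44 mm above the bench, 52 mm apart); origin at the centre of its underside. The three convex leaves hang between the rails by their crossbars at y = -75, 0 and +75 mm, in an order that varies, noses 12 mm above the bench, each between 6 mm high stubs 23 mm apart.
- yoke_a: grey rotor yoke, bolted down on the green mat or on a white board at either side; base 70 x 190 x 14 mm, origin at the centre of its underside, 3 mm above the bench. Level steel journal pin of radius 12 mm along y in its +y half; brass-lined half-round saddle of radius 17 mm, open upward, along y in its -y half. The yokes look alike but for these radii.
- yoke_a_journal (a point): middle of the journal pin, on its axis, 48 mm above the bench (yoke z 45 mm, y +55 mm). Pin radius 12 mm; 44 mm of its length is free between two cheeks that stay below the axis.
- yoke_a_saddle (a point): centre of curvature of the saddle, halfway along it (yoke y -55 mm, z 55 mm): the groove bottom lies 17 mm below, 41 mm above the bench. The groove is 30 mm long in y; its flanks rise 60 degrees steep to lips 13 mm above the groove bottom.
- yoke_b: grey rotor yoke, bolted down on the green mat or on a white board at either side; base 70 x 190 x 14 mm, origin at the centre of its underside, 3 mm above the bench. Level steel journal pin of radius 17 mm along y in its +y half; brass-lined half-round saddle of radius 22 mm, open upward, along y in its -y half. The yokes look alike but for these radii.
- yoke_b_journal (a point): middle of the journal pin, on its axis, 48 mm above the bench (yoke z 45 mm, y +55 mm). Pin radius 17 mm; 44 mm of its length is free between two cheeks that stay below the axis.
- yoke_b_saddle (a point): centre of curvature of the saddle, halfway along it (yoke y -55 mm, z 60 mm): the groove bottom lies 22 mm below, 41 mm above the bench. The groove is 30 mm long in y; its flanks rise 60 degrees steep to lips 16 mm above the groove bottom.
- yoke_c: grey rotor yoke, bolted down on the green mat or on a white board at either side; base 70 x 190 x 14 mm, origin at the centre of its underside, 3 mm above the bench. Level steel journal pin of radius 22 mm along y in its +y half; brass-lined half-round saddle of radius 12 mm, open upward, along y in its -y half. The yokes look alike but for these radii.
- yoke_c_journal (a point): middle of the journal pin, on its axis, 48 mm above the bench (yoke z 45 mm, y +55 mm). Pin radius 22 mm; 44 mm of its length is free between two cheeks that stay below the axis.
- yoke_c_saddle (a point): centre of curvature of the saddle, halfway along it (yoke y -55 mm, z 50 mm): the groove bottom lies 12 mm below, 41 mm above the bench. The groove is 30 mm long in y; its flanks rise 60 degrees steep to lips 9 mm above the groove bottom.
- concave_small: concave leaf, radius 12 mm: steel plate 60 wide (x), 18 mm thick (y), hollow underneath along y; yellow grip 26 x 18 mm from 34 to 82 mm up; 150 g nominal. Origin: centre of its underside, between the feet; z up, y along the rack's y. Hollow's crown 9.00 mm above the origin; seated on a pin of its radius, the origin is 3.00 mm above the pin's axis. Grip across the 18 mm.
- convex_small: convex leaf: round nose, radius 12 mm, pointing down, axis along y; 18 mm thick (y); steel crossbar 66 mm wide (x) from 32 to 42 mm up, yellow grip 26 x 18 mm from 42 to 84 mm up; 150 g nominal. Origin: lowest point of the nose; z up, y along the rack's y. Grip across the 18 mm.
- convex_small_arc (a point): centre of curvature of the nose, 12 mm above the leaf's origin. Seated in a saddle of its own radius, this point coincides with the saddle's centre of curvature line.
- concave_medium: concave leaf, radius 17 mm: steel plate 60 wide (x), 18 mm thick (y), hollow underneath along y; blue grip 26 x 18 mm from 34 to 82 mm up; 150 g nominal. Origin: centre of its underside, between the feet; z up, y along the rack's y. Hollow's crown 12.75 mm above the origin; seated on a pin of its radius, the origin is 4.25 mm above the pin's axis. Grip across the 18 mm.
- convex_medium: convex leaf: round nose, radius 17 mm, pointing down, axis along y; 18 mm thick (y); steel crossbar 66 mm wide (x) from 32 to 42 mm up, blue grip 26 x 18 mm from 42 to 84 mm up; 150 g nominal. Origin: lowest point of the nose; z up, y along the rack's y. Grip across the 18 mm.
- convex_medium_arc (a point): centre of curvature of the nose, 17 mm above the leaf's origin. Seated in a saddle of its own radius, this point coincides with the saddle's centre of curvature line.
- concave_large: concave leaf, radius 22 mm: steel plate 60 wide (x), 18 mm thick (y), hollow underneath along y; red grip 26 x 18 mm from 34 to 82 mm up; 150 g nominal. Origin: centre of its underside, between the feet; z up, y along the rack's y. Hollow's crown 16.50 mm above the origin; seated on a pin of its radius, the origin is 5.50 mm above the pin's axis. Grip across the 18 mm.
- convex_large: convex leaf: round nose, radius 22 mm, pointing down, axis along y; 18 mm thick (y); steel crossbar 66 mm wide (x) from 32 to 42 mm up, red grip 26 x 18 mm from 42 to 84 mm up; 150 g nominal. Origin: lowest point of the nose; z up, y along the rack's y. Grip across the 18 mm.
- convex_large_arc (a point): centre of curvature of the nose, 22 mm above the leaf's origin. Seated in a saddle of its own radius, this point coincides with the saddle's centre of curvature line.
- oil_bottle: white bottle with red cap, 48 mm across, 120 mm high, a bystander; origin under its centre
- beaker: open glass beaker, 64 mm across, 85 mm high, a bystander; origin under its centre
- bucket: aluminium rotor bucket, a cylinder 60 mm across, 90 mm high, a bystander; origin under its centre
Mind the look-alikes: they are no part of the job. What is shaped like the concave_large but orange or turquoise is not meant.

How it is judged:
On the way, in this order (a step that is already met when the one before it is completed fails the run):
1. the concave leaf of the pin's radius is pressed (over 4 N) fully down on the journal pin of the yoke on the mat (((horizontal distance between yoke_a and mat below 0.08 m and x of concave_small in the frame of yoke_a_journal between -0.002 and 0.002 m and z of concave_small in the frame of yoke_a_journal between 0.001 and 0.005 m and y of concave_small in the frame of yoke_a_journal between -0.014 and 0.014 m and angle between concave_small's own z axis and vertical below 0.12 rad and angle between the y axis of concave_small and the y axis of yoke_a, either way round below 0.12 rad and contact force between concave_small and yoke_a above 4 N) or (horizontal distance between yoke_b and mat below 0.08 m and x of concave_medium in the frame of yoke_b_journal between -0.002 and 0.002 m and z of concave_medium in the frame of yoke_b_journal between 0.00225 and 0.00625 m and y of concave_medium in the frame of yoke_b_journal between -0.014 and 0.014 m and angle between concave_medium's own z axis and vertical below 0.12 rad and angle between the y axis of concave_medium and the y axis of yoke_b, either way round below 0.12 rad and contact force between concave_medium and yoke_b above 4 N) or (horizontal distance between yoke_c and mat below 0.08 m and x of concave_large in the frame of yoke_c_journal between -0.002 and 0.002 m and z of concave_large in the frame of yoke_c_journal between 0.0035 and 0.0075 m and y of concave_large in the frame of yoke_c_journal between -0.014 and 0.014 m and angle between concave_large's own z axis and vertical below 0.12 rad and angle between the y axis of concave_large and the y axis of yoke_c, either way round below 0.12 rad and contact force between concave_large and yoke_c above 4 N))), for 0.1 s.
2. the convex leaf of the saddle's radius is pressed (over 4 N) fully down in the saddle of the same yoke (((horizontal distance between yoke_a and mat below 0.08 m and x of convex_medium_arc in the frame of yoke_a_saddle between -0.002 and 0.002 m and z of convex_medium_arc in the frame of yoke_a_saddle between -0.002 and 0.002 m and y of convex_medium_arc in the frame of yoke_a_saddle between -0.014 and 0.014 m and angle between convex_medium's own z axis and vertical below 0.12 rad and angle between the y axis of convex_medium and the y axis of yoke_a, either way round below 0.12 rad and contact force between convex_medium and yoke_a above 4 N) or (horizontal distance between yoke_b and mat below 0.08 m and x of convex_large_arc in the frame of yoke_b_saddle between -0.002 and 0.002 m and z of convex_large_arc in the frame of yoke_b_saddle between -0.002 and 0.002 m and y of convex_large_arc in the frame of yoke_b_saddle between -0.014 and 0.014 m and angle between convex_large's own z axis and vertical below 0.12 rad and angle between the y axis of convex_large and the y axis of yoke_b, either way round below 0.12 rad and contact force between convex_large and yoke_b above 4 N) or (horizontal distance between yoke_c and mat below 0.08 m and x of convex_small_arc in the frame of yoke_c_saddle between -0.002 and 0.002 m and z of convex_small_arc in the frame of yoke_c_saddle between -0.002 and 0.002 m and y of convex_small_arc in the frame of yoke_c_saddle between -0.014 and 0.014 m and angle between convex_small's own z axis and vertical below 0.12 rad and angle between the y axis of convex_small and the y axis of yoke_c, either way round below 0.12 rad and contact force between convex_small and yoke_c above 4 N))), for 0.1 s.
At the end, for the whole second after the job is handed in: On the yoke on the mat the fitting leaves sit on pin and in saddle: within 2 mm of fully seated (sideways, height), 14 mm lengthways; upright and square within 0.12 rad. Other leaves upright (0.12 rad) within 20 mm of their starts. All leaves at rest (((horizontal distance between yoke_a and mat below 0.08 m and (x of concave_small in the frame of yoke_a_journal between -0.002 and 0.002 m and z of concave_small in the frame of yoke_a_journal between 0.001 and 0.005 m and y of concave_small in the frame of yoke_a_journal between -0.014 and 0.014 m and angle between concave_small's own z axis and vertical below 0.12 rad and angle between the y axis of concave_small and the y axis of yoke_a, either way round below 0.12 rad) and linear speed of each of concave_small, concave_medium, concave_large, convex_small, convex_medium, convex_large below 0.02 m/s and distance of each of concave_medium, concave_large, convex_small, convex_large from where it was at the start of the episode below 0.02 m and angle between each of concave_medium, concave_large, convex_small, convex_large's own z axis and vertical below 0.12 rad and (x of convex_medium_arc in the frame of yoke_a_saddle between -0.002 and 0.002 m and z of convex_medium_arc in the frame of yoke_a_saddle between -0.002 and 0.002 m and y of convex_medium_arc in the frame of yoke_a_saddle between -0.014 and 0.014 m and angle between convex_medium's own z axis and vertical below 0.12 rad and angle between the y axis of convex_medium and the y axis of yoke_a, either way round below 0.12 rad)) or (horizontal distance between yoke_b and mat below 0.08 m and (x of concave_medium in the frame of yoke_b_journal between -0.002 and 0.002 m and z of concave_medium in the frame of yoke_b_journal between 0.00225 and 0.00625 m and y of concave_medium in the frame of yoke_b_journal between -0.014 and 0.014 m and angle between concave_medium's own z axis and vertical below 0.12 rad and angle between the y axis of concave_medium and the y axis of yoke_b, either way round below 0.12 rad) and linear speed of each of concave_small, concave_medium, concave_large, convex_small, convex_medium, convex_large below 0.02 m/s and distance of each of concave_small, concave_large, convex_small, convex_medium from where it was at the start of the episode below 0.02 m and angle between each of concave_small, concave_large, convex_small, convex_medium's own z axis and vertical below 0.12 rad and (x of convex_large_arc in the frame of yoke_b_saddle between -0.002 and 0.002 m and z of convex_large_arc in the frame of yoke_b_saddle between -0.002 and 0.002 m and y of convex_large_arc in the frame of yoke_b_saddle between -0.014 and 0.014 m and angle between convex_large's own z axis and vertical below 0.12 rad and angle between the y axis of convex_large and the y axis of yoke_b, either way round below 0.12 rad)) or (horizontal distance between yoke_c and mat below 0.08 m and (x of concave_large in the frame of yoke_c_journal between -0.002 and 0.002 m and z of concave_large in the frame of yoke_c_journal between 0.0035 and 0.0075 m and y of concave_large in the frame of yoke_c_journal between -0.014 and 0.014 m and angle between concave_large's own z axis and vertical below 0.12 rad and angle between the y axis of concave_large and the y axis of yoke_c, either way round below 0.12 rad) and linear speed of each of concave_small, concave_medium, concave_large, convex_small, convex_medium, convex_large below 0.02 m/s and distance of each of concave_small, concave_medium, convex_medium, convex_large from where it was at the start of the episode below 0.02 m and angle between each of concave_small, concave_medium, convex_medium, convex_large's own z axis and vertical below 0.12 rad and (x of convex_small_arc in the frame of yoke_c_saddle between -0.002 and 0.002 m and z of convex_small_arc in the frame of yoke_c_saddle between -0.002 and 0.002 m and y of convex_small_arc in the frame of yoke_c_saddle between -0.014 and 0.014 m and angle between convex_small's own z axis and vertical below 0.12 rad and angle between the y axis of convex_small and the y axis of yoke_c, either way round below 0.12 rad)))); the robot touches nothing.
It fails at once if the oil bottle is pushed more than 25 mm (distance of oil_bottle from where it was at the start of the episode above 0.025 m).
It fails at once if the beaker is pushed more than 25 mm (distance of beaker from where it was at the start of the episode above 0.025 m).
It fails at once if the bucket is pushed more than 25 mm (distance of bucket from where it was at the start of the episode above 0.025 m).
It fails at once if a leaf is pressed on a yoke with more than 70 N (contact force between any of concave_small, convex_medium and yoke_a above 70 N or contact force between any of concave_medium, convex_large and yoke_b above 70 N or contact force between any of concave_large, convex_small and yoke_c above 70 N).
It also fails if it takes over 69 s, if anything falls off the work surface, if the arm or the gripper's body presses on something with over 40 N, if the wrist force passes 120 N, or if a joint passes its speed limit or range.

## Robot

A 6-joint arm with a two-finger parallel gripper is mounted at the origin on the work surface. World frame = base frame: x ahead of the robot, y to its left, z up, the work surface at z = 0. Lengths are in m, angles in rad, forces in N, time in s.
With the tool pointing down it reaches from about 0.35 to 0.975 m from the base axis. Payload 4.9 kg.
Tool frame: the origin (TCP) lies at the very end of the fingers, on their centre line; the grasp point (between the pads) lies 19 mm behind it (grasp_offset is the distance from the TCP to the grasp point, in m); x points along the fingers, y is the direction in which the jaws open and shut, and the axes are right-handed (so a half turn about x gives the same grasp; the last joint's range is limited). The gripper opens to 85 mm and grips with 20 to 120 N. Pads are 22 mm wide; open, the fingers measure 114 mm over their backs; the gripper's body (76 mm by 85 mm) begins 54 mm behind the grasp point. The pads swing forward as they close: fully open they stand 13 mm farther back than shut.
Start: joints at [1.183, 0.053, 1.613, -0, 1.476, -0.119], TCP at [0.166, 0.603, 0.231] pointing down, gripper open.
Joint ranges: [-3.01, 3.01], [-1.01, 2.22], [0.06, 2.58], [-1.02, 4.17], [0.09, 2.62], [-3.14, 3.14]. Speed limits (rad/s): [2.57, 2.57, 3.14, 3.14, 3.14, 3.14].

## Interface

Orientations are given as a rotation vector (axis times angle).
In Python, from station import get_obs, get_image, camera_model, finish_job, grasp_offset gives the robot as it stands.
- The arm moves only by the shell command python3 -m crank 'ROWS' [OPENING] [FORCE]. ROWS is JSON, a list that holds one entry, the list of rows, each a list of 4 numbers: the shift along the world's x, y, z in m, then the turn about the world's z in degrees. In form: [[[dx, dy, dz, turn], ...]]. A call has 1 to 5 rows; each row is the pose to reach, as a shift and turn from the pose commanded when the call began; what a row does not reach only later rows make up. A row lasts 1/12 s, in which the tool goes at most 41.7 mm and 7.16 degrees, less where a joint would pass 70% of its speed; a pose out of reach is approached as far as the arm can. A call with a gripper value outside its range is refused whole. OPENING is the opening, from 0 (shut) to 1 (fully open), set as the call begins (- or left out, the last holds). The fingers move at their own pace and stop on an object; FORCE is the grip in N (left out, the last holds). Time passes only in rows, so rows that repeat a pose let the fingers close. It gives the time, the measured TCP pose, the force and the opening at its end, in the units of the state.
- get_obs(): the state, without advancing time (a new reading comes with each control period).
- get_image(name): name is "side" or "top" or "wrist"; returns (picture, depth): 480x640x3 uint8, red, green, blue; 480x640 float32, m along the optical axis (not along the pixel's ray), 0 where there is no reading.
- camera_model(name): a dict with "fx", "fy", "cx", "cy" (pixels), "xyz" and "attitude" of the camera in the world. Camera axes: x right, y down, z forward; pixel columns grow to the right and rows downward; lengths in m; the calibration is good to about 2 mm. A picture is of the moment at which its call begins: read the wrist's pose just before it. camera_model takes no time and is no camera call; for the wrist camera it gives the pose at the moment of the call.
- finish_job(): hands the job in, once; it reports no verdict.
The state is a dict: "t": time; "q": joint angles; "dq": joint speeds; "effort": joint torques, N m; "tool_pos": TCP position; "tool_rot": TCP orientation; "contact_force": force on the tool from outside, world axes, zero at the start; "wrist_torque": the same for the moment, N m; "opening": finger opening in m.
Only numpy, scipy, OpenCV 4.12 (cv2) and the standard library are available. Lean on these libraries where they do the work, as an engineer would, in place of code of your own. Each camera call takes 0.05 s, during which the arm holds its last target.

## Working session

There is one attempt and no reset: what is moved stays moved. The work goes in short steps, Python scripts to look and compute and a shell command to move; the robot and the scene stay as the last step left them, time stands still between calls to the robot, and variables do not carry over. Pictures are saved under pics/ and viewed, and the job is handed in when it is done.

```bash
ls; mkdir -p pics; python3 - <<'E'
from station import *
import cv2,numpy as np
o=get_obs();print(o['t'],o['tool_pos'],o['tool_rot'],o['opening'],grasp_offset)
for n in ['top','side','wrist']:
    m=camera_model(n);print(n,m)
    p,d=get_image(n);cv2.imwrite(f'pics/{n}0.png',p[:,:,::-1]);np.save(f'pics/{n}0d.npy',d);np.save(f'pics/{n}0.npy',p)
E
```

```text
pics
0.0 [0.16575537 0.60198029 0.23007006] [ 0.20950872  1.56100766 -0.21259084] 0.08555785053609727 0.0187
top {'fx': 438.90696870781204, 'fy': 438.90696870781204, 'cx': 308.0100665941847, 'cy': 234.6761744531564, 'xyz': array([ 0.34850646, -0.00367953,  1.3683907 ]), 'attitude': array([-2.15682644,  2.14975073, -0.15241834])}
side {'fx': 500.58068497497817, 'fy': 500.58068497497817, 'cx': 331.7100173551928, 'cy': 239.63569128936788, 'xyz': array([ 0.50885177, -0.82889446,  0.90165104]), 'attitude': array([-2.34544044,  0.02968918, -0.01382437])}
wrist {'fx': 404.64384461597496, 'fy': 404.64384461597496, 'cx': 322.0104790519522, 'cy': 232.37828109524042, 'xyz': array([0.0864793 , 0.62543476, 0.3736269 ]), 'attitude': array([2.27830994, 1.73618409, 0.28497297])}
```

View pics/top0.png

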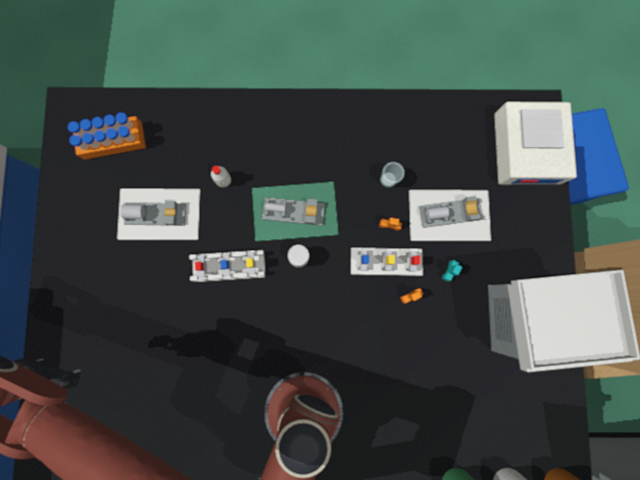

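View pics/side0.png

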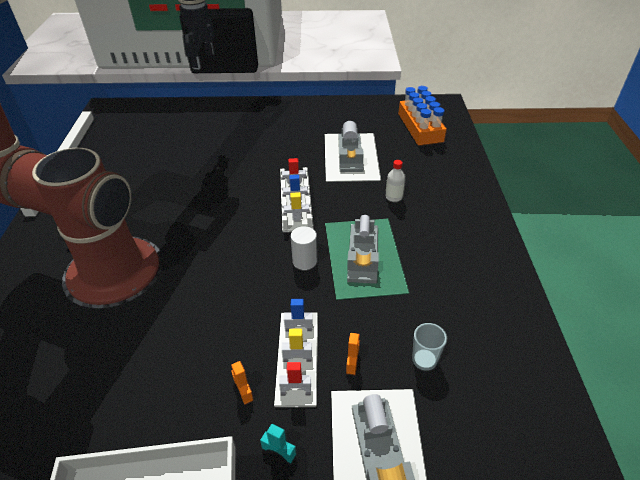

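View pics/wrist0.png

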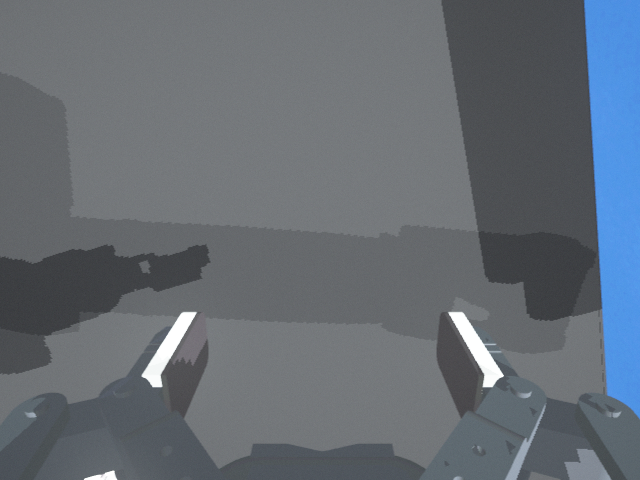

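The top view shows the mat yoke at about (294,210), the racks at (228,266) and (387,261), and the bucket at (298,256). There are orange look-alikes at (391,224) and (411,296), and a turquoise one at (453,270). Next I'll enlarge the crops and measure.

```bash
cat > h.py <<'E'
import numpy as np,cv2
from scipy.spatial.transform import Rotation as R
def cloud(n,m,d):
    v,u=np.mgrid[0:480,0:640]
    P=np.stack([(u-m['cx'])/m['fx']*d,(v-m['cy'])/m['fy']*d,d],-1)
    W=P@R.from_rotvec(m['attitude']).as_matrix().T+m['xyz']
    W[d==0]=np.nan
    return W
def ray(m,u,v,z):
    r=R.from_rotvec(m['attitude']).as_matrix()@np.array([(u-m['cx'])/m['fx'],(v-m['cy'])/m['fy'],1])
    return m['xyz']+r*(z-m['xyz'][2])/r[2]
def col(p):
    h=cv2.cvtColor(p,cv2.COLOR_RGB2HSV).astype(int);H,S,V=h[...,0],h[...,1],h[...,2]
    s=(S>150)&(V>90)
    return dict(red=s&((H<6)|(H>174)),yellow=s&(H>24)&(H<35),blue=s&(H>105)&(H<125),orange=s&(H>7)&(H<18))
E
python3 - <<'E'
from station import *
from h import *
a=np.load('pics/top0.npy');c=cv2.resize(a[170:290,180:500],None,fx=2.5,fy=2.5,interpolation=cv2.INTER_CUBIC)
b=np.load('pics/side0.npy');c2=cv2.resize(b[205:305,320:420],(600,600),interpolation=cv2.INTER_CUBIC)
cv2.imwrite('pics/c1.png',c[:,:,::-1]);cv2.imwrite('pics/c2.png',c2[:,:,::-1])
for n in ['top','side']:
    m=camera_model(n);p=np.load(f'pics/{n}0.npy');W=cloud(n,m,np.load(f'pics/{n}0d.npy'))
    for k,M in col(p).items():
        nn,l,st,ce=cv2.connectedComponentsWithStats(M.astype(np.uint8))
        for i in range(1,nn):
            if st[i,4]>25:
                w=W[l==i];print(n,k,ce[i].round(1),st[i,4],np.nanmean(w,0).round(4),np.nanpercentile(w[:,2],[5,95]).round(3))
    # table z check
    print(np.nanmedian(W[...,2]))
E
```

```text
top red [215.5 168.9] 56 [0.7198 0.267  0.0958] [-0.002  0.123]
top red [415.6 259.7] 61 [ 0.4517 -0.3263  0.0829] [0.058 0.092]
top red [198.8 265.8] 52 [0.4311 0.3064 0.0932] [0.08  0.099]
top yellow [390.1 259.6] 55 [ 0.4517 -0.251   0.0839] [0.06  0.094]
top yellow [249.4 262.6] 47 [0.4407 0.1596 0.095 ] [0.091 0.1  ]
top blue [595.3 158. ] 3828 [ 0.9328 -1.2411 -0.4409] [-0.45  -0.433]
top blue [ 96.6 121.8] 568 [0.8666 0.6325 0.092 ] [0.    0.108]
top blue [ 98.  135.8] 458 [0.8194 0.6215 0.0998] [0.095 0.109]
top blue [364.6 259. ] 42 [ 0.4531 -0.1762  0.085 ] [0.064 0.093]
top blue [223.9 264.3] 51 [0.4356 0.2335 0.0951] [0.089 0.1  ]
top orange [116.2 143.3] 903 [0.8184 0.5931 0.0381] [0.008 0.054]
top orange [390.7 223.2] 223 [ 0.5669 -0.264   0.0389] [-0.003  0.083]
top orange [411.8 295.8] 208 [ 0.3465 -0.3224  0.0406] [-0.002  0.083]
top orange [551.8 477. ] 73 [-0.1699 -0.7155  0.0233] [0.003 0.051]
-0.0011696917889277847
side red [157.9   7.1] 115 [-0.0478  0.9947  0.2613] [0.251 0.271]
side red [212.8   6. ] 55 [0.1423 0.9937 0.264 ] [0.257 0.271]
side red [293.  165.
[... 663 characters left out ...]
5.6  92.2] 277 [-0.0868  0.9716 -0.0471] [-0.063 -0.029]
side blue [200.6  92.1] 107 [ 0.0474  0.9712 -0.0484] [-0.063 -0.031]
side blue [266.4  93.5] 26 [ 0.3014  0.9709 -0.057 ] [-0.065 -0.045]
side blue [294.2 182.2] 140 [0.4374 0.2279 0.0819] [0.06  0.098]
side blue [296.9 308.1] 239 [ 0.454  -0.1849  0.0742] [0.046 0.092]
side orange [420.8 127.5] 859 [0.8315 0.5664 0.0336] [0.007 0.053]
side orange [501.2 119.7] 112 [ 1.6246  1.8652 -0.7277] [-0.748 -0.699]
side orange [588.6 120.2] 27 [ 2.1739  1.8663 -0.7398] [-0.753 -0.729]
side orange [352.3 353.5] 386 [ 0.5646 -0.2803  0.048 ] [0.006 0.083]
side orange [241.3 381.7] 469 [ 0.3516 -0.3368  0.0485] [0.003 0.084]
0.0010116215417688146
```

View pics/c1.png

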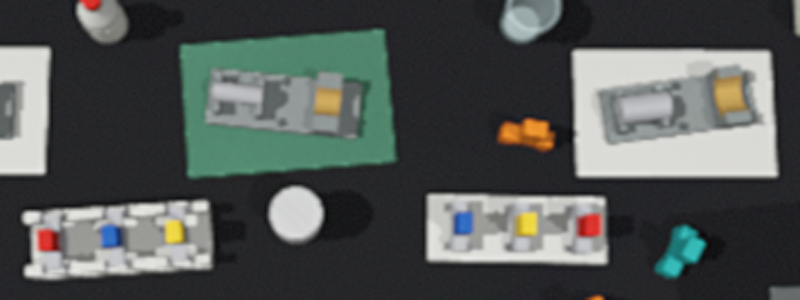

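View pics/c2.png

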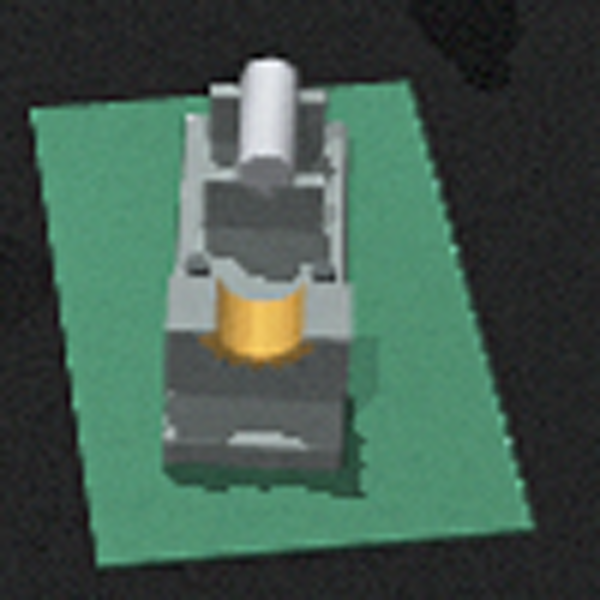

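Both crops show the mat yoke with a slim pin at the left (+y) and a medium brass saddle at the right. The concave rack on the -y side reads blue, yellow, red. The convex rack on the +y side reads red, blue, yellow. Next I measure the pin top height and width, the saddle width and the yaw.

```bash
python3 - <<'E'
from station import *
from h import *
for n in ['top','side']:
    m=camera_model(n);p=np.load(f'pics/{n}0.npy');W=cloud(n,m,np.load(f'pics/{n}0d.npy'))
    h=cv2.cvtColor(p,cv2.COLOR_RGB2HSV).astype(int)
    # mat
    g=((h[...,0]>60)&(h[...,0]<90)&(h[...,1]>70)&(abs(W[...,0]-.6)<.15)&(abs(W[...,1]-.03)<.17))
    w=W[g];print(n,'mat z',np.nanmedian(w[:,2]),'minrect',cv2.minAreaRect(w[:,:2].astype(np.float32)))
    # yoke: z>12 within mat region
    Y=(W[...,2]>.010)&(abs(W[...,0]-.6)<.09)&(abs(W[...,1]-.03)<.11)
    w=W[Y];print('yoke rect',cv2.minAreaRect(w[:,:2].astype(np.float32)),len(w))
    br=Y&(h[...,0]>12)&(h[...,0]<28)&(h[...,1]>90)
    w=W[br];print('brass',br.sum(),w.mean(0).round(4),np.percentile(w[:,2],[1,50,99]).round(4),cv2.minAreaRect(w[:,:2].astype(np.float32)))
    pin=(W[...,2]>.053)&Y&(W[...,1]>.04)
    w=W[pin];print('pin',pin.sum(),w.mean(0).round(4),np.percentile(w[:,2],[50,90,99]).round(4),cv2.minAreaRect(w[:,:2].astype(np.float32)))
    for nm,lo,hi in [('pinline',.053,.09)]:
        q=w[:,:2]-w[:,:2].mean(0);u,s,v=np.linalg.svd(q,full_matrices=False);print('dir',np.degrees(np.arctan2(-v[0][0],v[0][1]))%180, s)
E
```

```text
top mat z 0.0025058131736819256 minrect ((0.6128008365631104, 0.032623425126075745), (0.17743222415447235, 0.26799702644348145), 4.870863437652588)
yoke rect ((0.588933527469635, 0.036174751818180084), (0.19088654220104218, 0.1225205585360527), 87.8737564086914) 1371
brass 102 [ 0.6057 -0.0185  0.0428] [0.0204 0.0428 0.0549] ((0.6052117347717285, -0.019308771938085556), (0.03292769193649292, 0.030768275260925293), 0.1164393275976181)
pin 128 [0.6145 0.0893 0.0581] [0.0581 0.0611 0.0652] ((0.6142012476921082, 0.0892360508441925), (0.058610644191503525, 0.022394394502043724), 85.0399398803711)
dir 175.34382635374843 [0.19439465 0.06732282]
side mat z 0.0038275313782268894 minrect ((0.5835610628128052, 0.04516106843948364), (0.30448785424232483, 0.2559574544429779), 88.60672760009766)
yoke rect ((0.6089968085289001, 0.03348350524902344), (0.19442792236804962, 0.0721394345164299), 83.67134857177734) 1792
brass 177 [ 0.6031 -0.0228  0.0449] [0.0369 0.0445 0.0552] ((0.6024613380432129, -0.019781094044446945), (0.03417620062828064, 0.04207254573702812), 83.0439682006836)
pin 154 [0.6139 0.0873 0.0584] [0.0584 0.0615 0.0633] ((0.6138414740562439, 0.08905705064535141), (0.06334838271141052, 0.021915163844823837), 83.83214569091797)
dir 175.61116765616688 [0.23015669 0.07772967]
```

Pin top is about 61 mm and lips about 55 mm, so this is yoke_a (60/54 expected; b would be 65/57, c 70/50). That makes concave_small (yellow, top px (390,260)) the leaf for the pin, and convex_medium (blue, top px (224,264)) the leaf for the saddle. Orange and turquoise are the decoys. Yoke yaw is about -4.7°. One enlarged crop will confirm both leaves while I work out the tool yaw.

```bash
python3 - <<'E'
from station import *
from h import *
o=get_obs();M=R.from_rotvec(o['tool_rot']).as_matrix();print(M.round(3));print('jaw yaw',np.degrees(np.arctan2(M[1,1],M[0,1])))
b=np.load('pics/side0.npy')
c=np.hstack([cv2.resize(b[150:240,265:330],(390,540),interpolation=cv2.INTER_CUBIC),cv2.resize(b[290:410,260:346],(387,540),interpolation=cv2.INTER_CUBIC)])
cv2.imwrite('pics/c3.png',c[:,:,::-1])
m=camera_model('top');print([ray(m,u,v,z).round(4) for u,v,z in [(390.1,259.6,.085),(223.9,264.3,.094)]])
E
```

```text
[[-0.001  0.266  0.964]
 [-0.001  0.964 -0.266]
 [-1.    -0.002 -0.   ]]
jaw yaw 74.59935090294725
[array([ 0.4515, -0.251 ,  0.085 ]), array([0.4355, 0.2337, 0.094 ])]
```

View pics/c3.png

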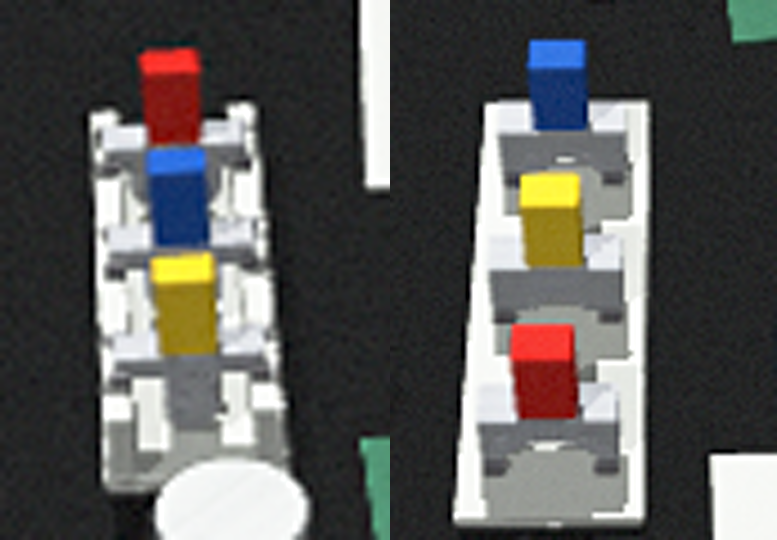

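The crop shows convex leaves hanging by their crossbars on the left, with blue in the middle, and concave leaves standing on the low rack on the right, with yellow in the middle. So the targets are confirmed. I'm moving to the yellow concave leaf.

```bash
python3 -m crank '[[[0.031,-0.026,0,3],[0.062,-0.052,0,6],[0.093,-0.078,0,9],[0.124,-0.104,0,12],[0.155,-0.13,0,15]]]' 1 40
python3 -m crank '[[[0.02,-0.036,0,0],[0.04,-0.072,0,0],[0.06,-0.108,0,0],[0.08,-0.145,0,0],[0.09,-0.182,0,0]]]'
python3 -m crank '[[[0.005,-0.04,0,0],[0.01,-0.08,0,0],[0.015,-0.12,0,0],[0.02,-0.16,0,0],[0.02,-0.2,0,0]]]'
python3 -m crank '[[[0,-0.04,0,0],[0,-0.08,0,0],[0,-0.12,0,0],[0,-0.16,0,0],[0,-0.2,0,0]]]'

```

```text
t: 0.57
tool_pos: [0.3218, 0.4711, 0.231]
tool_rot: [0.003, 1.571, -0.003]
contact_force: [0.8, 0.2, -1.0]
opening: 0.0855
t: 0.98
tool_pos: [0.4121, 0.2885, 0.2311]
tool_rot: [0.006, 1.57, -0.006]
contact_force: [1.2, 0.7, -0.5]
opening: 0.0854
t: 1.4
tool_pos: [0.4309, 0.0886, 0.2311]
tool_rot: [0.005, 1.57, -0.005]
contact_force: [0.7, 0.2, 0.3]
opening: 0.0852
t: 1.82
tool_pos: [0.4303, -0.1113, 0.2312]
tool_rot: [0.006, 1.57, -0.006]
contact_force: [0.9, 0.3, 0.5]
opening: 0.0854
```

```bash
python3 -m crank '[[[0.006,-0.036,0,0],[0.012,-0.072,0,0],[0.018,-0.108,0,0],[0.021,-0.139,0,0],[0.021,-0.139,0,0]]]'
python3 - <<'E'
from station import *
from h import *
o=get_obs();print(o['tool_pos'])
m=camera_model('wrist');print(m)
p,d=get_image('wrist');cv2.imwrite('pics/w1.png',p[:,:,::-1])
W=cloud('wrist',m,d)
for k,M in col(p).items():
    nn,l,st,ce=cv2.connectedComponentsWithStats(M.astype(np.uint8))
    for i in range(1,nn):
        if st[i,4]>100:
            w=W[l==i];t=w[w[:,2]>np.nanpercentile(w[:,2],98)-.003]
            print(k,ce[i].round(1),st[i,4],np.nanpercentile(w[:,2],[2,98]).round(4),'top',t.mean(0).round(4),cv2.minAreaRect(t[:,:2].astype(np.float32)))
E
```

```text
t: 2.23
tool_pos: [0.4516, -0.253, 0.2308]
tool_rot: [0.008, 1.572, -0.011]
contact_force: [0.0, -0.5, -0.6]
opening: 0.0854
[ 0.45163404 -0.25300273  0.23079974]
{'fx': 404.64384461597496, 'fy': 404.64384461597496, 'cx': 322.0104790519522, 'cy': 232.37828109524042, 'xyz': array([ 0.36939034, -0.25082512,  0.37432693]), 'attitude': array([2.05398127, 2.03009173, 0.33388096])}
red [221.8 207.5] 1414 [0.0497 0.092 ] top [ 0.4508 -0.3294  0.0907] ((0.4511178135871887, -0.3294086456298828), (0.01778203807771206, 0.02534954808652401), 89.03636932373047)
yellow [318.8 214.3] 752 [0.0891 0.0921] top [ 0.4521 -0.2547  0.0907] ((0.45212486386299133, -0.25492778420448303), (0.017006317153573036, 0.024707108736038208), 88.65345764160156)
blue [418.8 208.8] 1063 [0.0523 0.0919] top [ 0.453  -0.1806  0.0906] ((0.4533469080924988, -0.18056918680667877), (0.01718607358634472, 0.025616412982344627), 89.24666595458984)
orange [224.   63.9] 2949 [0.0012 0.084 ] top [ 0.3477 -0.3259  0.0828] ((0.34764957427978516, -0.32608503103256226), (0.017908114939928055, 0.025874925777316093), 27.033681869506836)
orange [308.1 317.1] 2747 [0.0018 0.0834] top [ 0.5653 -0.2665  0.0825] ((0.5661775469779968, -0.26664429903030396), (0.025866545736789703, 0.01861807145178318), 79.46217346191406)
```

View pics/w1.png

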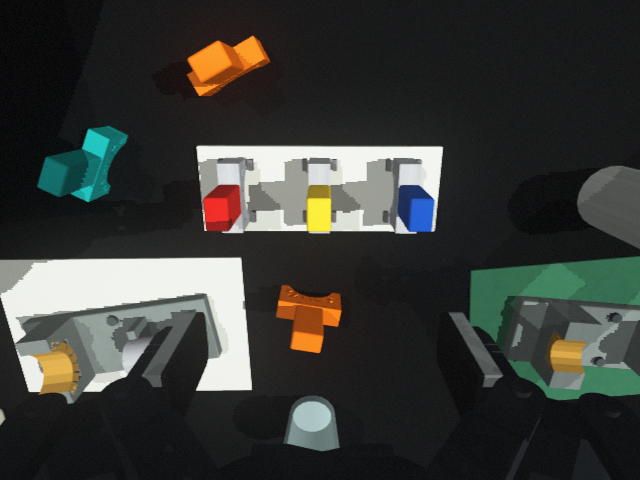

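The wrist view shows the yellow leaf at px (319,214), standing between blue at (417,208) and red at (222,207), with its top at 90.7 mm (90 expected). I'm descending to grip it.

```bash
python3 -m crank '[[[0,-0.001,-0.04,0],[0,-0.001,-0.08,0],[0,-0.001,-0.12,0],[0,-0.001,-0.15,0],[0,-0.001,-0.165,0]]]'
python3 -m crank '[[[0,0,-0.01,0],[0,0,-0.017,0],[0,0,-0.017,0]]]'
python3 -m crank '[[[0,0,0,0],[0,0,0,0],[0,0,0,0],[0,0,0,0],[0,0,0,0]]]' 0 40
python3 -m crank '[[[0,0,0,0],[0,0,0,0],[0,0,0,0],[0,0,0,0]]]'

```

```text
t: 2.7
tool_pos: [0.4491, -0.2462, 0.0611]
tool_rot: [0.009, 1.577, -0.001]
contact_force: [0.1, -0.6, 0.2]
opening: 0.0853
t: 2.95
tool_pos: [0.4516, -0.2486, 0.0485]
tool_rot: [0.006, 1.572, -0.004]
contact_force: [0.1, 0.2, -0.4]
opening: 0.0852
t: 3.37
tool_pos: [0.4525, -0.2499, 0.0503]
tool_rot: [0.005, 1.569, -0.006]
contact_force: [0.1, -0.5, -0.7]
opening: 0.0253
t: 3.7
tool_pos: [0.4524, -0.252, 0.0501]
tool_rot: [0.001, 1.569, -0.01]
contact_force: [0.3, -7.4, -2.1]
opening: 0.0173
```

Gripped with an opening of 17.3 mm (18 expected). The -7 N in y suggests the leaf is against a stub, so I'll ease it -y and lift.

```bash
python3 -m crank '[[[0,-0.002,0,0],[0,-0.003,0,0],[0,-0.003,0.003,0],[0,-0.003,0.02,0],[0,-0.003,0.05,0]]]'
python3 -m crank '[[[0,0,0.04,0],[0,0,0.08,0],[0,0,0.11,0],[0,0,0.11,0]]]'
python3 - <<'E'
from station import *
from h import *
o=get_obs();print(o['tool_pos'],o['contact_force'],o['opening'],o['dq'].round(3))
M=R.from_rotvec(o['tool_rot']).as_matrix()
m=camera_model('wrist')
p,d=get_image('wrist');cv2.imwrite('pics/w2.png',p[:,:,::-1]);np.save('pics/w2.npy',p);np.save('pics/w2d.npy',d)
W=cloud('wrist',m,d)
M_=col(p)['yellow'];w=W[M_]
w=w[abs(w[:,2]-o['tool_pos'][2]-.03)<.05]
print(len(w),np.percentile(w,[2,50,98],axis=0).round(4))
E
```

```text
t: 4.12
tool_pos: [0.4491, -0.2501, 0.0957]
tool_rot: [0.011, 1.578, -0.001]
contact_force: [0.7, -0.5, -1.0]
opening: 0.0174
t: 4.45
tool_pos: [0.4551, -0.2544, 0.2181]
tool_rot: [-0.001, 1.56, -0.011]
contact_force: [0.6, -1.1, -0.7]
opening: 0.0178
[ 0.45513827 -0.25435996  0.21813108] [ 0.63171489 -1.10940894 -0.72821418] 0.01782722210023796 [-0.001  0.043  0.077 -0.001 -0.064 -0.   ]
132 [[ 0.4421 -0.2611  0.2279]
 [ 0.4436 -0.2498  0.2589]
 [ 0.467  -0.2446  0.2603]]
```

View pics/w2.png

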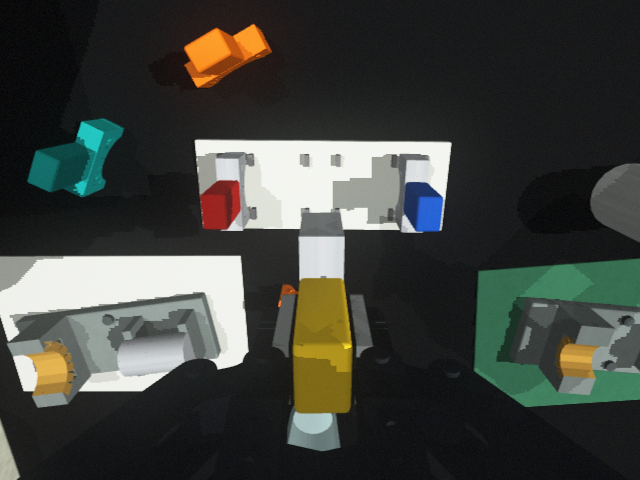

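The leaf is held upright between the pads at px (322,345), well centred (about 0.4 mm off TCP). I'm moving to a spot where the wrist camera sees the mat yoke past the leaf.

```bash
python3 -m crank '[[[0.027,0.028,0.005,-1],[0.054,0.056,0.01,-2],[0.081,0.084,0.01,-3],[0.108,0.112,0.01,-4],[0.135,0.140,0.01,-4.5]]]'
python3 -m crank '[[[0.027,0.028,0,0],[0.054,0.056,0,0],[0.073,0.082,0,0],[0.073,0.082,0,0],[0.073,0.082,0,0]]]'
cat > look.py <<'E'
import sys
from station import *
from h import *
n=sys.argv[1]
o=get_obs();print('t',o['t'],'tcp',o['tool_pos'].round(4),'F',o['contact_force'].round(1),'op',round(o['opening'],4))
M=R.from_rotvec(o['tool_rot']).as_matrix();print('jaw',np.degrees(np.arctan2(M[1,1],M[0,1])).round(2))
m=camera_model('wrist');p,d=get_image('wrist');cv2.imwrite(f'pics/{n}.png',p[:,:,::-1]);np.save(f'pics/{n}.npy',p)
W=cloud('wrist',m,d);np.save(f'pics/{n}W.npy',W)
h=cv2.cvtColor(p,cv2.COLOR_RGB2HSV).astype(int)
cl=~((abs(W[...,0]-o['tool_pos'][0])<.06)&(abs(W[...,1]-o['tool_pos'][1])<.05))
def rp(w):return cv2.minAreaRect(w[:,:2].astype(np.float32))
Y=(abs(W[...,0]-.61)<.09)&(abs(W[...,1]-.034)<.12)&cl
pin=Y&(W[...,2]>.053)&(W[...,2]<.066)&(W[...,1]>.045)&(h[...,1]<60)
w=W[pin]
if len(w)>50:
    print('pin',len(w),np.percentile(w[:,2],[50,90,99]).round(4),rp(w))
    # circle fit along axis: unknown yaw, x0 ; R=12,z=.048
    from scipy.optimize import least_squares
    f=lambda a:np.hypot(w[:,0]-a[0]+a[1]*(w[:,1]-.089),w[:,2]-a[2])-a[3]
    s=least_squares(f,[.614,-.08,.048,.012],loss='soft_l1',f_scale=.001);print('pin axis x@y.089, yaw deg, z, r',s.x[0].round(4),np.degrees(s.x[1]).round(2),s.x[2:].round(4),np.abs(s.fun).mean())
br=Y&(h[...,0]>12)&(h[...,0]<28)&(h[...,1]>90)&(W[...,1]<.03)
w=W[br]
if len(w)>50: 
    print('brass',len(w),np.percentile(w[:,2],[1,50,99]).round(4),rp(w))
    from scipy.optimize import least_squares
    f=lambda a:np.hypot(w[:,0]-a[0]-.082*(w[:,1]+.02),w[:,2]-a[1])-a[2]
    s=least_squares(f,[.605,.058,.017],loss='soft_l1',f_scale=.001);print('saddle axis x@y-.02, z, r',s.x.round(4),np.abs(s.fun).mean())
E
python3 look.py w3
```

```text
t: 4.92
tool_pos: [0.5869, -0.1103, 0.2171]
tool_rot: [0.069, 1.573, -0.067]
contact_force: [0.7, -1.6, -1.2]
opening: 0.0175
t: 5.33
tool_pos: [0.6594, -0.0284, 0.2164]
tool_rot: [0.065, 1.575, -0.064]
contact_force: [-0.5, -0.5, -0.7]
opening: 0.0173
t 5.3333 tcp [ 0.6594 -0.0284  0.2164] F [-0.5 -0.5 -0.7] op 0.0173
jaw 85.27
pin 2506 [0.059  0.0607 0.0617] ((0.6144030094146729, 0.09048181772232056), (0.06039586663246155, 0.02219238318502903), 84.1251449584961)
pin axis x@y.089, yaw deg, z, r 0.6143 -5.8 [0.0488 0.0117] 0.0005298587455448685
brass 683 [0.0411 0.0456 0.0543] ((0.5931404232978821, -0.018031597137451172), (0.02917923964560032, 0.013562445528805256), 84.30252838134766)
saddle axis x@y-.02, z, r [0.6049 0.0604 0.0193] 0.0004498469015555372
```

View pics/w3.png

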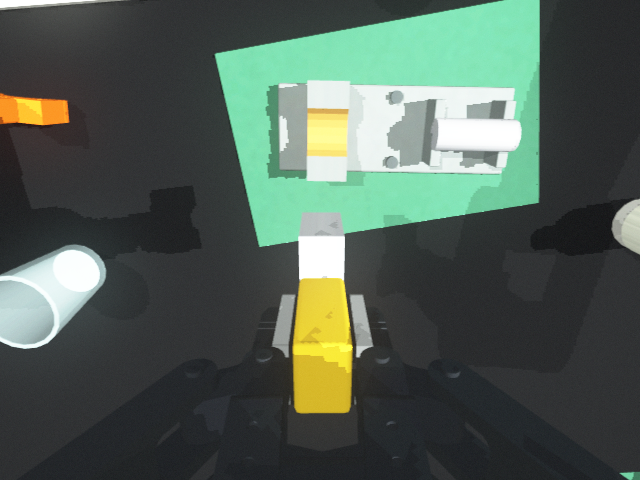

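The wrist view shows the pin at px (478,135) and the brass saddle at (327,132). Fitted values are pin radius 11.7 mm, axis z 48.8 mm, x 0.6143 and yaw about -5.8°, consistent with yoke_a. I'm moving over the pin.

```bash
python3 -m crank '[[[-0.012,0.03,0,-0.5],[-0.024,0.06,0,-1],[-0.036,0.09,0,-1],[-0.046,0.12,0,-1],[-0.046,0.12,0,-1]]]'
python3 -m crank '[[[0,0,-0.03,0],[0,0,-0.06,0],[0,0,-0.09,0],[0,0,-0.105,0],[0,0,-0.105,0]]]'
python3 -m crank '[[[0,0,0,0],[0,0,0,0],[0,0,0,0]]]'
python3 - <<'E'
from station import *
from h import *
o=get_obs();print(o['tool_pos'].round(4),o['contact_force'].round(2))
for n in ['wrist','side']:
    m=camera_model(n);p,d=get_image(n);W=cloud(n,m,d);np.save(f'pics/{n}4W.npy',W)
    w=W[col(p)['yellow']];w=w[(abs(w[:,0]-.614)<.05)&(abs(w[:,1]-.09)<.05)];print(n,len(w),np.percentile(w,[2,50,98],axis=0).round(4))
    cv2.imwrite(f'pics/{n}4.png',p[:,:,::-1] if n=='wrist' else cv2.resize(p[140:300,300:440],(700,800)[::1] and (525,600))[:,:,::-1])
E
```

```text
t: 5.8
tool_pos: [0.6112, 0.0928, 0.2183]
tool_rot: [0.08, 1.572, -0.077]
contact_force: [1.0, -0.3, -1.0]
opening: 0.0175
t: 6.22
tool_pos: [0.6096, 0.0879, 0.108]
tool_rot: [0.081, 1.58, -0.083]
contact_force: [-0.5, -0.1, -2.7]
opening: 0.0176
t: 6.47
tool_pos: [0.6154, 0.089, 0.1168]
tool_rot: [0.082, 1.565, -0.081]
contact_force: [-0.0, 0.1, -0.6]
opening: 0.0173
[0.6154 0.089  0.1168] [-0.    0.13 -0.6 ]
wrist 5122 [[0.602  0.0827 0.1157]
 [0.6036 0.0916 0.1527]
 [0.6255 0.0993 0.1589]]
side 2 [[0.6026 0.0825 0.1308]
 [0.6028 0.0836 0.1333]
 [0.603  0.0847 0.1357]]
```

View pics/wrist4.png

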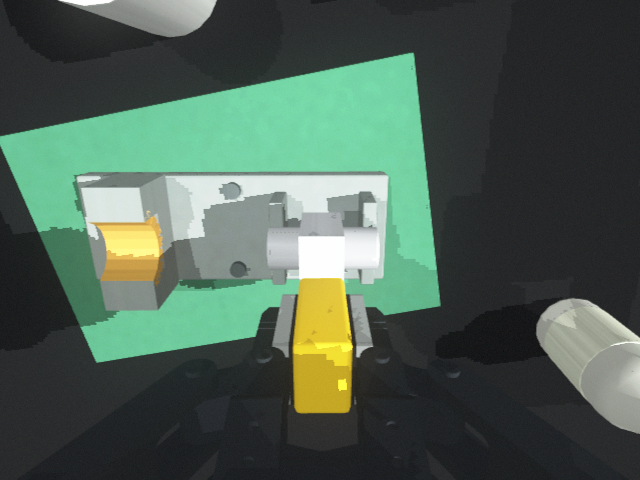

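View pics/side4.png

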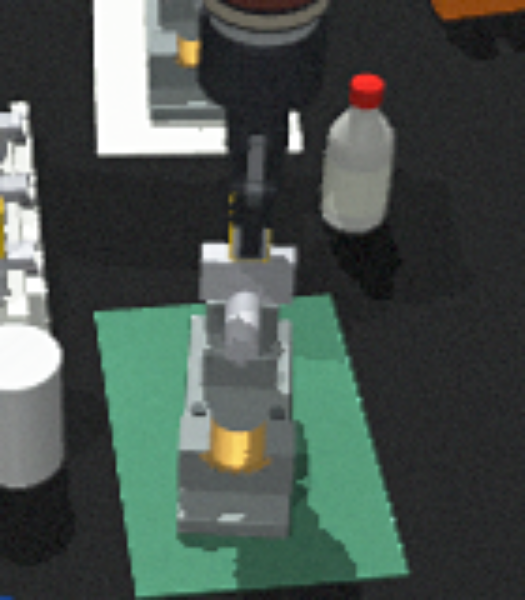

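The wrist view shows the leaf above the middle of the pin (pin px 268–380, leaf 299–344). The arm is still settling, so I'll wait and compare leaf and pin x in one picture.

```bash
python3 -m crank '[[[0,0,0,0],[0,0,0,0],[0,0,0,0],[0,0,0,0],[0,0,0,0]]]'
cat > rel.py <<'E'
import sys
from station import *
from h import *
from scipy.optimize import least_squares
o=get_obs();print(o['t'],o['tool_pos'].round(4),o['contact_force'].round(2))
m=camera_model('wrist');p,d=get_image('wrist');W=cloud('wrist',m,d);np.save('pics/relW.npy',W);np.save('pics/rel.npy',p)
cv2.imwrite(f'pics/{sys.argv[1]}.png',p[:,:,::-1])
T=o['tool_pos'];c=col(p)[sys.argv[2]]
w=W[c];w=w[(abs(w[:,0]-T[0])<.05)&(abs(w[:,1]-T[1])<.03)&(w[:,2]>T[2]-.02)]
zt=np.percentile(w[:,2],98);print('grip top z',zt.round(4),'origin z',(zt-float(sys.argv[3])).round(4))
f=w[w[:,2]<zt-.004];A=np.c_[np.ones(len(f)),f[:,1]-T[1],f[:,2]-T[2]];
s=least_squares(lambda a:f[:,0]-A@a,[T[0]-.013,0,0],loss='soft_l1',f_scale=.0005);print('face x,slope y,slope z',s.x.round(4),'centre x',(s.x[0]+.013).round(4),'y',f[:,1].mean().round(4))
h=cv2.cvtColor(p,cv2.COLOR_RGB2HSV).astype(int)
pin=(W[...,2]>.052)&(W[...,2]<.066)&(abs(W[...,0]-.614)<.014)&(abs(W[...,1]-.09)<.034)&(abs(W[...,1]-T[1])>.0135)&(h[...,1]<70)
w=W[pin]
if len(w)>50:
    s=least_squares(lambda a:np.hypot(w[:,0]-a[0]+a[1]*(w[:,1]-.089),w[:,2]-a[2])-.012,[.614,-.08,.048],loss='soft_l1',f_scale=.001);print('pin',len(w),'x@.089',s.x[0].round(4),np.degrees(s.x[1]).round(2),'z',s.x[2].round(4),'y range',np.percentile(w[:,1],[1,99]).round(4))
E
python3 rel.py w5 yellow .082
```

```text
t: 6.98
tool_pos: [0.6139, 0.0896, 0.1143]
tool_rot: [0.081, 1.569, -0.081]
contact_force: [-0.2, -0.0, -0.5]
opening: 0.0179
6.9833 [0.6139 0.0896 0.1143] [-0.24 -0.03 -0.48]
grip top z 0.1565 origin z 0.0745
face x,slope y,slope z [0.6013 0.1047 0.0032] centre x 0.6143 y 0.0923
pin 2349 x@.089 0.6144 -5.84 z 0.0485 y range [0.0614 0.1205]
```

Leaf centre x 0.6143 against pin 0.6144, both at yaw about 6°, and the leaf is upright. I'm lowering slowly and watching the force.

```bash
python3 -m crank '[[[0,0,-0.005,0],[0,0,-0.01,0],[0,0,-0.015,0],[0,0,-0.018,0],[0,0,-0.019,0]]]'
python3 -m crank '[[[0,0,0,0],[0,0,0,0],[0,0,0,0],[0,0,-0.001,0],[0,0,-0.002,0]]]'
python3 -m crank '[[[0,0,-0.001,0],[0,0,-0.002,0],[0,0,-0.002,0],[0,0,-0.002,0]]]'

```

```text
t: 7.45
tool_pos: [0.6134, 0.0895, 0.0941]
tool_rot: [0.081, 1.571, -0.081]
contact_force: [-0.3, -0.1, -0.2]
opening: 0.0176
t: 7.87
tool_pos: [0.6142, 0.0896, 0.0936]
tool_rot: [0.081, 1.569, -0.081]
contact_force: [0.3, -0.0, -0.9]
opening: 0.0175
t: 8.2
tool_pos: [0.6143, 0.0895, 0.0924]
tool_rot: [0.081, 1.569, -0.081]
contact_force: [-3.0, -0.3, 5.1]
opening: 0.0174
```

```bash
python3 -m crank '[[[-0.0005,0,0,0],[-0.0005,0,-0.0005,0],[-0.0005,0,-0.001,0],[-0.0005,0,-0.001,0]]]'
python3 rel.py w6 yellow .082
```

```text
t: 8.53
tool_pos: [0.6143, 0.0895, 0.0923]
tool_rot: [0.081, 1.568, -0.081]
contact_force: [-3.7, -0.5, 10.1]
opening: 0.0178
8.5333 [0.6143 0.0895 0.0923] [-3.72 -0.46 10.13]
grip top z 0.1345 origin z 0.0525
face x,slope y,slope z [0.6016 0.1112 0.003 ] centre x 0.6146 y 0.0927
pin 2843 x@.089 0.6144 -5.71 z 0.0485 y range [0.0614 0.1205]
```

View pics/w6.png

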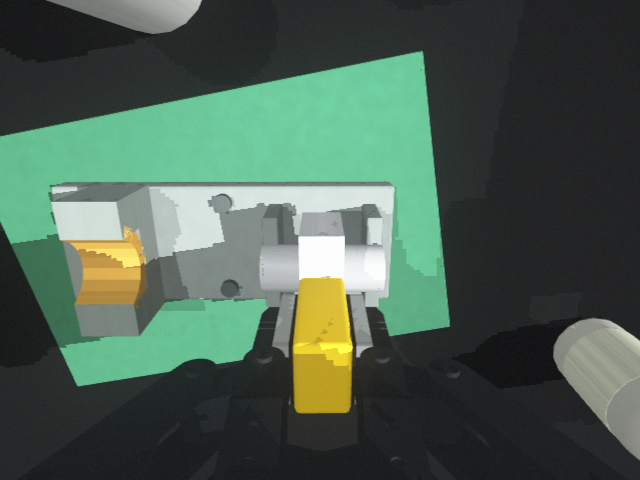

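```bash
python3 -m crank '[[[-0.0005,0,0,0],[-0.001,0,0,0],[-0.001,0,0,0],[-0.001,0,0,0]]]'; python3 -m crank '[[[0,0,-0.0005,0],[0,0,-0.0005,0],[0,0,-0.0005,0]]]'; python3 rel.py w7 yellow .082
```

```text
t: 8.92
tool_pos: [0.6141, 0.0895, 0.0923]
tool_rot: [0.081, 1.565, -0.081]
contact_force: [-0.8, -0.1, 7.3]
opening: 0.0177
t: 9.17
tool_pos: [0.6142, 0.0895, 0.0924]
tool_rot: [0.081, 1.565, -0.081]
contact_force: [-2.2, -0.9, 9.6]
opening: 0.0177
9.1667 [0.6142 0.0895 0.0924] [-2.21 -0.9   9.58]
grip top z 0.1345 origin z 0.0525
face x,slope y,slope z [0.6015 0.1097 0.0008] centre x 0.6145 y 0.0926
pin 2860 x@.089 0.6144 -5.85 z 0.0485 y range [0.0615 0.1205]
```

It reads fully stopped at 9.6 N with small lateral force. A rock check: small ±x nudges under load.

```bash
python3 -m crank '[[[-0.001,0,0,0],[-0.002,0,0,0],[-0.002,0,0,0],[-0.002,0,0,0]]]'; python3 -m crank '[[[0.001,0,0,0],[0.002,0,0,0],[0.003,0,0,0],[0.003,0,0,0],[0.003,0,0,0]]]'; python3 -m crank '[[[-0.001,0,0,0],[-0.001,0,0,0],[-0.001,0,0,0],[-0.001,0,0,0]]]'; python3 rel.py w8 yellow .082
```

```text
t: 9.55
tool_pos: [0.6137, 0.0895, 0.0924]
tool_rot: [0.081, 1.561, -0.08]
contact_force: [3.7, 0.1, 6.8]
opening: 0.0177
t: 9.97
tool_pos: [0.6143, 0.0895, 0.0923]
tool_rot: [0.081, 1.568, -0.081]
contact_force: [-3.9, -0.4, 12.5]
opening: 0.0178
t: 10.3
tool_pos: [0.6141, 0.0895, 0.0923]
tool_rot: [0.081, 1.565, -0.081]
contact_force: [-2.4, -0.2, 9.3]
opening: 0.0178
10.3 [0.6141 0.0895 0.0923] [-2.44 -0.18  9.33]
grip top z 0.1345 origin z 0.0525
face x,slope y,slope z [6.015e-01 1.116e-01 5.000e-04] centre x 0.6145 y 0.0926
pin 2846 x@.089 0.6144 -5.8 z 0.0485 y range [0.0614 0.1205]
```

It holds its height under ±4 N sideways, so it is home. I'm unloading to near zero and then releasing.

```bash
python3 -m crank '[[[-0.0007,0,0.0005,0],[-0.0007,0,0.001,0],[-0.0007,0,0.001,0],[-0.0007,0,0.001,0]]]'; python3 -m crank '[[[0,0,0,0],[0,0,0,0],[0,0,0,0],[0,0,0,0],[0,0,0,0]]]' 0.45;  python3 -m crank '[[[0,0,0,0],[0,0,0,0],[0,0,0,0]]]'; python3 rel.py w9 yellow .082
```

```text
t: 10.68
tool_pos: [0.6138, 0.0896, 0.0923]
tool_rot: [0.081, 1.564, -0.081]
contact_force: [4.4, -0.3, 6.0]
opening: 0.0176
t: 11.1
tool_pos: [0.6109, 0.0895, 0.0897]
tool_rot: [0.081, 1.572, -0.081]
contact_force: [-0.1, 1.1, 0.2]
opening: 0.0384
t: 11.35
tool_pos: [0.6117, 0.0895, 0.0907]
tool_rot: [0.081, 1.57, -0.081]
contact_force: [-0.1, -0.3, -0.6]
opening: 0.0385
11.35 [0.6117 0.0895 0.0907] [-0.06 -0.26 -0.56]
grip top z 0.1346 origin z 0.0526
face x,slope y,slope z [ 0.601   0.1028 -0.0131] centre x 0.614 y 0.0938
pin 2816 x@.089 0.6144 -5.84 z 0.0485 y range [0.0614 0.1206]
```

View pics/w9.png

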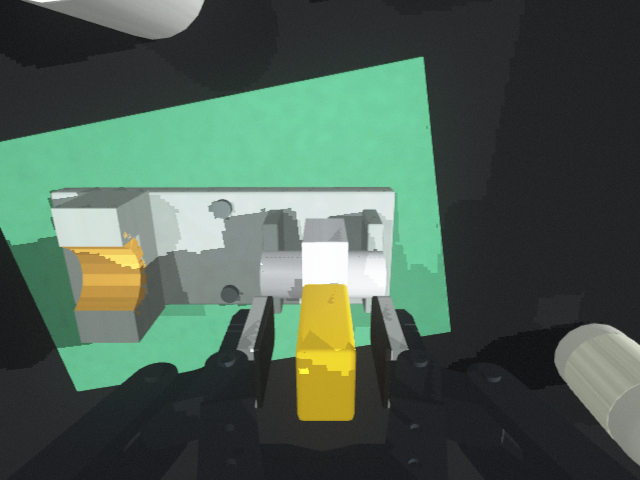

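The leaf stands free on the pin (px 325,330), tilt about 0.013 rad. Its height matches full seating once corrected with the same statistic taken in the rack (top 132.4 against 133 mm). I'm retreating straight up and going to the blue convex leaf.

```bash
python3 -m crank '[[[0,0,0.01,0],[0,0,0.03,0],[0,0,0.065,0],[0,0,0.1,0],[0,0,0.13,0]]]'
python3 -m crank '[[[-0.03,0.024,0,2],[-0.06,0.048,0,4],[-0.09,0.072,0,6],[-0.12,0.096,0,8],[-0.15,0.12,0,9.6]]]' 1
python3 -m crank '[[[-0.026,0.0235,0,0],[-0.026,0.0235,0,0],[-0.026,0.0235,0,0],[-0.026,0.0235,0,0]]]'
python3 - <<'E'
from station import *
from h import *
o=get_obs();print(o['t'],o['tool_pos'].round(4),o['opening'])
M=R.from_rotvec(o['tool_rot']).as_matrix();print('jaw',np.degrees(np.arctan2(M[1,1],M[0,1])).round(2))
m=camera_model('wrist')
p,d=get_image('wrist');cv2.imwrite('pics/w10.png',p[:,:,::-1])
W=cloud('wrist',m,d)
for k,M in col(p).items():
    nn,l,st,ce=cv2.connectedComponentsWithStats(M.astype(np.uint8))
    for i in range(1,nn):
        if st[i,4]>100:
            w=W[l==i];t=w[w[:,2]>np.nanpercentile(w[:,2],98)-.003]
            print(k,ce[i].round(1),st[i,4],np.nanpercentile(w[:,2],[2,98]).round(4),'top',t.mean(0).round(4),cv2.minAreaRect(t[:,:2].astype(np.float32)))
E
```

```text
t: 11.82
tool_pos: [0.612, 0.0896, 0.224]
tool_rot: [0.081, 1.567, -0.081]
contact_force: [1.0, -0.3, -0.1]
opening: 0.0383
t: 12.23
tool_pos: [0.4605, 0.2103, 0.2219]
tool_rot: [-0.051, 1.569, 0.052]
contact_force: [0.1, 0.0, 0.5]
opening: 0.0853
t: 12.57
tool_pos: [0.4362, 0.233, 0.2217]
tool_rot: [-0.051, 1.569, 0.051]
contact_force: [0.7, 0.0, 0.5]
opening: 0.0853
12.5667 [0.4362 0.233  0.2217] 0.08533358819926208
jaw 93.72
red [426.3 212.4] 1539 [0.0589 0.0979] top [0.4306 0.3097 0.0966] ((0.43093401193618774, 0.30987101793289185), (0.025797903537750244, 0.01795731671154499), 3.2059249877929688)
yellow [224.2 207.5] 474 [0.0617 0.098 ] top [0.4326 0.1602 0.0966] ((0.4329112768173218, 0.160138800740242), (0.008798007853329182, 0.017207205295562744), 8.41287612915039)
blue [324.  213.5] 1134 [0.0627 0.0979] top [0.4359 0.2352 0.0967] ((0.4361669421195984, 0.235122412443161), (0.025150133296847343, 0.016920678317546844), 3.839754819869995)
```

View pics/w10.png

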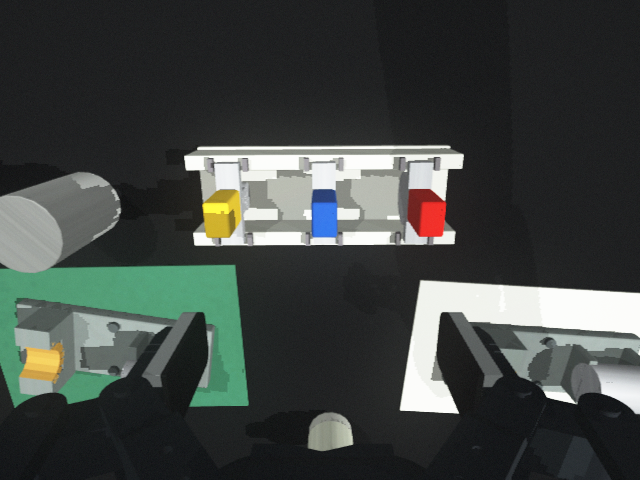

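The wrist view shows blue at px (324,213), centred between yellow and red, with its top at 96.7 mm (96 expected) and yaw 3.8°, matching the jaw. I'm descending and gripping.

```bash
python3 -m crank '[[[0,0.001,-0.04,0],[0,0.001,-0.08,0],[0,0.001,-0.11,0],[0,0.001,-0.135,0],[0,0.001,-0.145,0]]]'
python3 -m crank '[[[0,0,-0.009,0],[0,0,-0.018,0],[0,0,-0.018,0]]]'
python3 -m crank '[[[0,0,0,0],[0,0,0,0],[0,0,0,0],[0,0,0,0],[0,0,0,0]]]' 0 40
python3 -m crank '[[[0,0,0,0],[0,0,0,0],[0,0,0,0],[0,0,0,0]]]'

```

```text
t: 13.03
tool_pos: [0.4339, 0.232, 0.0713]
tool_rot: [-0.051, 1.577, 0.047]
contact_force: [-0.9, -0.8, 0.1]
opening: 0.085
t: 13.28
tool_pos: [0.436, 0.2337, 0.0573]
tool_rot: [-0.05, 1.571, 0.05]
contact_force: [0.3, 0.1, 1.6]
opening: 0.0851
t: 13.7
tool_pos: [0.4362, 0.2343, 0.0586]
tool_rot: [-0.05, 1.569, 0.051]
contact_force: [-0.2, -0.2, 0.0]
opening: 0.0258
t: 14.03
tool_pos: [0.4362, 0.2343, 0.0585]
tool_rot: [-0.05, 1.569, 0.051]
contact_force: [-0.7, -0.3, 5.3]
opening: 0.0174
```

```bash
python3 -m crank '[[[0,0,0.003,0],[0,0,0.015,0],[0,0,0.05,0],[0,0,0.09,0],[0,0,0.13,0]]]'
python3 -m crank '[[[0.02,-0.03,0.02,-2],[0.04,-0.06,0.03,-4],[0.06,-0.095,0.03,-6],[0.08,-0.13,0.03,-8],[0.1,-0.16,0.03,-9.6]]]'
python3 -m crank '[[[0.02,-0.033,0,0],[0.04,-0.066,0,0],[0.06,-0.1,0,0],[0.085,-0.133,0,0],[0.11,-0.165,0,0]]]'
python3 -m crank '[[[0.014,-0.03,0,0],[0.014,-0.03,0,0],[0.014,-0.03,0,0],[0.014,-0.03,0,0],[0.014,-0.03,0,0]]]'
python3 look.py w11
```

```text
t: 14.45
tool_pos: [0.4345, 0.2335, 0.1885]
tool_rot: [-0.052, 1.573, 0.05]
contact_force: [1.5, 0.7, -1.0]
opening: 0.0175
t: 14.87
tool_pos: [0.5363, 0.0719, 0.2188]
tool_rot: [0.082, 1.568, -0.083]
contact_force: [0.7, -0.5, -1.3]
opening: 0.0176
t: 15.28
tool_pos: [0.6461, -0.0929, 0.218]
tool_rot: [0.081, 1.57, -0.081]
contact_force: [0.7, 0.3, 0.1]
opening: 0.0176
t: 15.7
tool_pos: [0.6592, -0.1198, 0.2178]
tool_rot: [0.08, 1.57, -0.08]
contact_force: [-0.3, -0.6, -1.7]
opening: 0.0179
t 15.7 tcp [ 0.6592 -0.1198  0.2178] F [-0.3 -0.6 -1.7] op 0.0179
jaw 84.16
pin 1908 [0.0593 0.0635 0.0657] ((0.6125178337097168, 0.072374626994133), (0.025189165025949478, 0.05984489992260933), 84.34184265136719)
pin axis x@y.089, yaw deg, z, r 0.6076 85.64 [-0.2384  0.2984] 0.002349723634642416
brass 2088 [0.0367 0.0441 0.0546] ((0.6040770411491394, -0.014664625748991966), (0.03917836770415306, 0.041577864438295364), 84.67008209228516)
saddle axis x@y-.02, z, r [0.6033 0.059  0.0174] 0.0007988662390817297
```

View pics/w11.png

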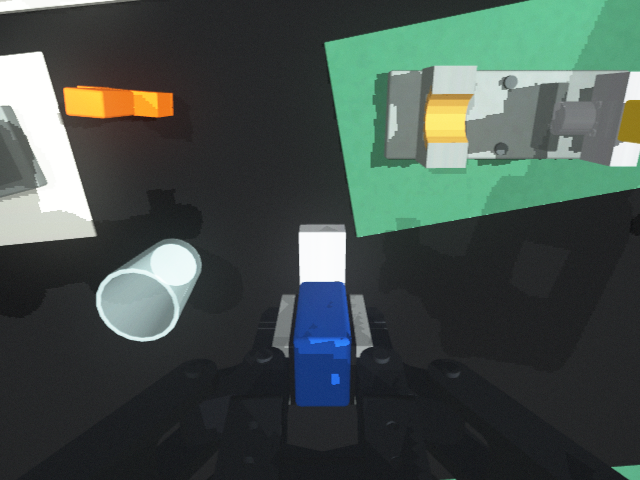

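The wrist view shows the saddle at px (447,118) and the yellow leaf standing on the pin at the right edge (about 625,120). The saddle fit is x 0.6033, r 17.4 mm. That agrees with the pin middle minus 110 mm along the yoke, (0.6034,-0.0185). I'm moving above the saddle.

```bash
python3 -m crank '[[[-0.018,0.034,0,0],[-0.036,0.068,0,0],[-0.0565,0.102,0,0],[-0.0565,0.102,0,0],[-0.0565,0.102,0,0]]]'
python3 -m crank '[[[0,0,-0.03,0],[0,0,-0.06,0],[0,0,-0.085,0],[0,0,-0.1,0],[0,0,-0.1055,0]]]'
python3 -m crank '[[[0,0,0,0],[0,0,0,0],[0,0,0,0],[0,0,0,0],[0,0,0,0]]]'
cat > rel2.py <<'E'
import sys
from scipy.optimize import least_squares
exec(open('rel.py').read().split('h=cv2')[0])
h=cv2.cvtColor(p,cv2.COLOR_RGB2HSV).astype(int)
br=(h[...,0]>12)&(h[...,0]<28)&(h[...,1]>90)&(abs(W[...,0]-.6035)<.03)&(abs(W[...,1]+.0185)<.025)&(W[...,2]>.038)&(W[...,2]<.056)
w=W[br];print('brass',len(w))
if len(w)>50:
    s=least_squares(lambda a:np.hypot(w[:,0]-a[0]-.1*(w[:,1]+.0185),w[:,2]-a[1])-.017,[.604,.058],loss='soft_l1',f_scale=.001);print('saddle x@-.0185,z',s.x.round(4),'y',np.percentile(w[:,1],[1,99]).round(4),'x',np.percentile(w[:,0]-.1*(w[:,1]+.0185),[1,99]).round(4))
E
python3 rel2.py w12 blue .084
```

```text
t: 16.17
tool_pos: [0.602, -0.0163, 0.2181]
tool_rot: [0.077, 1.569, -0.078]
contact_force: [0.1, 0.0, -0.6]
opening: 0.0175
t: 16.58
tool_pos: [0.6013, -0.0191, 0.1087]
tool_rot: [0.081, 1.575, -0.081]
contact_force: [-1.0, 0.0, -2.0]
opening: 0.0174
t: 17.0
tool_pos: [0.6043, -0.0192, 0.114]
tool_rot: [0.081, 1.566, -0.081]
contact_force: [0.4, -0.7, -0.8]
opening: 0.0175
17.0 [ 0.6043 -0.0192  0.114 ] [ 0.36 -0.68 -0.83]
grip top z 0.1531 origin z 0.0691
face x,slope y,slope z [ 0.5919  0.0942 -0.0006] centre x 0.6049 y -0.0169
brass 316
saddle x@-.0185,z [0.6036 0.0587] y [-0.0349 -0.0033] x [0.5869 0.6207]
```

View pics/w12.png

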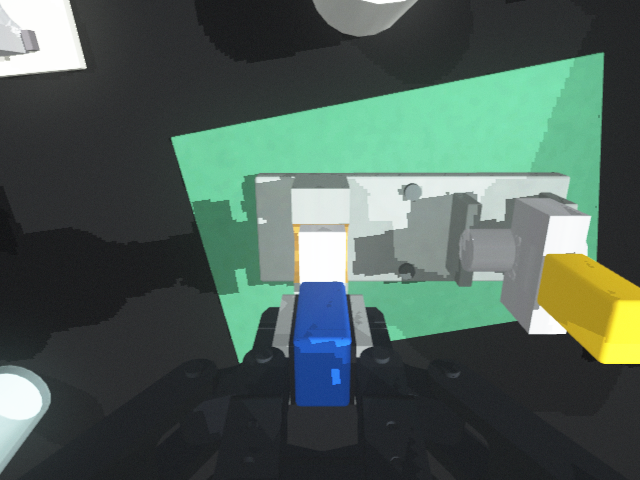

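The blue leaf is above the saddle, with brass visible evenly on both sides (px 296 and 349). The x offsets agree within 1 mm. I'm descending gently.

```bash
python3 -m crank '[[[-0.0003,0,-0.006,0],[-0.0003,0,-0.012,0],[-0.0003,0,-0.016,0],[-0.0003,0,-0.018,0],[-0.0003,0,-0.019,0]]]'
python3 -m crank '[[[0,0,0,0],[0,0,0,0],[0,0,0,0],[0,0,0,0],[0,0,0,0]]]'
python3 rel2.py w13 blue .084
```

```text
t: 17.47
tool_pos: [0.6023, -0.0188, 0.0921]
tool_rot: [0.081, 1.571, -0.081]
contact_force: [0.3, 0.0, -0.8]
opening: 0.0175
t: 17.88
tool_pos: [0.6032, -0.019, 0.0936]
tool_rot: [0.081, 1.569, -0.081]
contact_force: [-1.2, -0.2, -0.8]
opening: 0.0177
17.8833 [ 0.6032 -0.019   0.0936] [-1.19 -0.24 -0.76]
grip top z 0.1327 origin z 0.0487
face x,slope y,slope z [0.5908 0.0949 0.0017] centre x 0.6038 y -0.0168
brass 537
saddle x@-.0185,z [0.6035 0.0586] y [-0.0349 -0.0034] x [0.5876 0.6179]
```

```bash
python3 -m crank '[[[0,0,-0.001,0],[0,0,-0.002,0],[0,0,-0.003,0],[0,0,-0.004,0],[0,0,-0.004,0]]]'
python3 -m crank '[[[0,0,-0.0005,0],[0,0,-0.001,0],[0,0,-0.0015,0],[0,0,-0.0015,0]]]'
python3 -m crank '[[[0,0,-0.0005,0],[0,0,-0.001,0],[0,0,-0.001,0]]]'
```

```text
t: 18.35
tool_pos: [0.6027, -0.0189, 0.0889]
tool_rot: [0.081, 1.57, -0.081]
contact_force: [-0.2, 1.3, -1.1]
opening: 0.0172
t: 18.68
tool_pos: [0.6029, -0.0189, 0.0877]
tool_rot: [0.081, 1.569, -0.081]
contact_force: [-0.3, 0.6, -1.3]
opening: 0.0177
t: 18.93
tool_pos: [0.6031, -0.019, 0.0875]
tool_rot: [0.081, 1.569, -0.081]
contact_force: [-2.1, 0.9, 2.9]
opening: 0.0176
```

```bash
python3 -m crank '[[[-0.0003,0,-0.0005,0],[-0.0005,0,-0.001,0],[-0.0005,0,-0.0015,0],[-0.0005,0,-0.0015,0]]]'; python3 rel2.py w14 blue .084
```

```text
t: 19.27
tool_pos: [0.6031, -0.019, 0.0875]
tool_rot: [0.081, 1.568, -0.081]
contact_force: [-5.4, 0.4, 9.6]
opening: 0.0178
19.2667 [ 0.6031 -0.019   0.0875] [-5.41  0.4   9.63]
grip top z 0.1266 origin z 0.0426
face x,slope y,slope z [0.5907 0.0977 0.0016] centre x 0.6037 y -0.0168
brass 587
saddle x@-.0185,z [0.6034 0.0587] y [-0.0343 -0.0033] x [0.5871 0.6159]
```

It has stopped at 9.6 N with corrected nose height 40.7 mm (41 expected). Same rock check.

```bash
python3 -m crank '[[[-0.001,0,0,0],[-0.001,0,0,0],[-0.001,0,0,0]]]'; python3 -m crank '[[[-0.001,0,0,0],[-0.001,0,0,0],[-0.001,0,0,0]]]'; python3 -m crank '[[[0.001,0,0,0],[0.001,0,0,0],[0.001,0,0,0]]]'; python3 rel2.py w15 blue .084
```

```text
t: 19.57
tool_pos: [0.6029, -0.019, 0.0874]
tool_rot: [0.081, 1.566, -0.081]
contact_force: [-1.4, 0.9, 7.2]
opening: 0.0176
t: 19.82
tool_pos: [0.6027, -0.019, 0.0875]
tool_rot: [0.081, 1.564, -0.081]
contact_force: [1.9, 1.1, 5.7]
opening: 0.0175
t: 20.07
tool_pos: [0.6029, -0.019, 0.0875]
tool_rot: [0.081, 1.566, -0.081]
contact_force: [-2.0, 0.0, 8.1]
opening: 0.0175
20.0667 [ 0.6029 -0.019   0.0875] [-1.98  0.01  8.11]
grip top z 0.1266 origin z 0.0426
face x,slope y,slope z [ 0.5905  0.0933 -0.0007] centre x 0.6035 y -0.0167
brass 585
saddle x@-.0185,z [0.6034 0.0587] y [-0.0344 -0.0033] x [0.5865 0.6159]
```

Home and not rocking. I'm unloading and releasing.

```bash
python3 -m crank '[[[-0.0005,0,0.0005,0],[-0.0005,0,0.0010,0],[-0.0005,0,0.0013,0],[-0.0005,0,0.0013,0]]]'; python3 -m crank '[[[0,0,0,0],[0,0,0,0],[0,0,0,0],[0,0,0,0],[0,0,0,0]]]' 0.45;  python3 -m crank '[[[0,0,0,0],[0,0,0,0],[0,0,0,0]]]'; python3 rel2.py w16 blue .084
```

```text
t: 20.45
tool_pos: [0.6026, -0.019, 0.0875]
tool_rot: [0.081, 1.565, -0.081]
contact_force: [4.9, 0.7, 3.4]
opening: 0.0172
t: 20.87
tool_pos: [0.6002, -0.019, 0.0858]
tool_rot: [0.081, 1.571, -0.081]
contact_force: [-0.3, 0.5, -0.5]
opening: 0.0384
t: 21.12
tool_pos: [0.6009, -0.019, 0.0865]
tool_rot: [0.081, 1.57, -0.081]
contact_force: [0.2, -0.0, -0.3]
opening: 0.0384
21.1167 [ 0.6009 -0.019   0.0865] [ 0.16 -0.04 -0.27]
grip top z 0.1266 origin z 0.0426
face x,slope y,slope z [ 0.5903  0.098  -0.0075] centre x 0.6033 y -0.0168
brass 721
saddle x@-.0185,z [0.6035 0.0586] y [-0.0349 -0.0036] x [0.5869 0.6206]
```

View pics/w16.png

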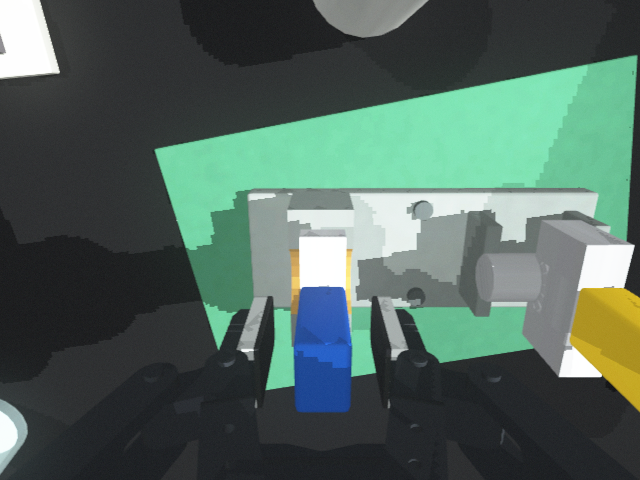

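The blue leaf stands free in the saddle (px 323,340), tilt about 0.008 rad, height unchanged. I'm retreating up and checking everything with the fixed cameras.

```bash
python3 -m crank '[[[0,0,0.01,0],[0,0,0.03,0],[0,0,0.06,0],[0,0,0.1,0],[0,0,0.13,0]]]'
python3 -m crank '[[[0,-0.03,0.01,0],[0,-0.065,0.02,0],[0,-0.1,0.02,0],[0,-0.14,0.02,0],[0,-0.15,0.02,0]]]'
python3 -m crank '[[[0,0,0,0],[0,0,0,0],[0,0,0,0]]]'
python3 look.py w17; python3 - <<'E'
from station import *
from h import *
for n in ['top','side']:
    m=camera_model(n);p,d=get_image(n);W=cloud(n,m,d);W0=None
    for k,M in col(p).items():
        nn,l,st,ce=cv2.connectedComponentsWithStats(M.astype(np.uint8))
        for i in range(1,nn):
            w=W[l==i]
            if st[i,4]>25 and k in('red','yellow','blue') and abs(np.nanmean(w[:,1]))<.4 and np.nanmean(w[:,0])>.3: print(n,k,ce[i].round(1),st[i,4],np.nanmean(w,0).round(4),np.nanpercentile(w[:,2],[95]).round(3))
    q=p[130:400,240:460] if n=='side' else p[150:300,180:480]
    f=2.2 if n=='side' else 2.6
    cv2.imwrite(f'pics/{n}9.png',cv2.resize(q,None,fx=f,fy=f)[:,:,::-1])
W=np.load('pics/w17W.npy');p=np.load('pics/w17.npy')
for k,f in [('yellow',.013),('blue',.013)]:
    w=W[col(p)[k]];w=w[(abs(w[:,0]-.61)<.05)&(abs(w[:,1]-.03)<.12)]
    if len(w)>30:
        z=np.percentile(w[:,2],98);t=w[w[:,2]>z-.003];print(k,z.round(4),t.mean(0).round(4),cv2.minAreaRect(t[:,:2].astype(np.float32)))
E
```

```text
t: 21.58
tool_pos: [0.6014, -0.019, 0.2202]
tool_rot: [0.081, 1.567, -0.081]
contact_force: [0.7, 0.8, 1.0]
opening: 0.0384
t: 22.0
tool_pos: [0.6008, -0.1738, 0.2381]
tool_rot: [0.082, 1.568, -0.086]
contact_force: [0.7, -0.8, 0.2]
opening: 0.0381
t: 22.25
tool_pos: [0.601, -0.1678, 0.2368]
tool_rot: [0.081, 1.569, -0.08]
contact_force: [0.4, 0.8, 0.1]
opening: 0.0386
t 22.25 tcp [ 0.601  -0.1678  0.2368] F [0.4 0.8 0.1] op 0.0386
jaw 84.15
pin 1485 [0.059  0.0628 0.0656] ((0.6124085187911987, 0.0722714513540268), (0.025493629276752472, 0.05994737520813942), 84.03628540039062)
pin axis x@y.089, yaw deg, z, r 0.6156 38.13 [-0.0429  0.1032] 0.0021479522238992935
brass 505 [0.0352 0.0436 0.0534] ((0.6020339727401733, -0.030572110787034035), (0.0075538926757872105, 0.04418417811393738), 84.71918487548828)
saddle axis x@y-.02, z, r [0.6029 0.059  0.018 ] 0.0017488889914192953
top red [215.5 168.9] 56 [0.7208 0.2674 0.0933] [0.123]
top red [415.6 259.7] 61 [ 0.4517 -0.3263  0.0833] [0.093]
top red [198.8 265.8] 52 [0.431  0.3062 0.094 ] [0.101]
top yellow [272.7 202.3] 52 [0.6118 0.0919 0.1298] [0.136]
top yellow [249.5 262.4] 42 [0.4412 0.1594 0.0955] [0.1]
top blue [310.8 206.8] 40 [ 0.6007 -0.0176  0.1227] [0.127]
side red [293.  165.2] 145 [0.4318 0.3062 0.0804] [0.098]
side red [294.  372.2] 266 [ 0.4524 -0.3362  0.0767] [0.092]
side yellow [295.7 199.6] 98 [0.4433 0.1541 0.0837] [0.098]
side blue [362.1 239.4] 131 [ 0.5986 -0.027   0.1153] [0.127]
side blue [297.1 308.1] 250 [ 0.4544 -0.1848  0.0737] [0.092]
blue 0.127 [ 0.6024 -0.0185  0.1255] ((0.602723240852356, -0.018135327845811844), (0.017864933237433434, 0.02525128424167633), 85.0959243774414)
```

View pics/side9.png

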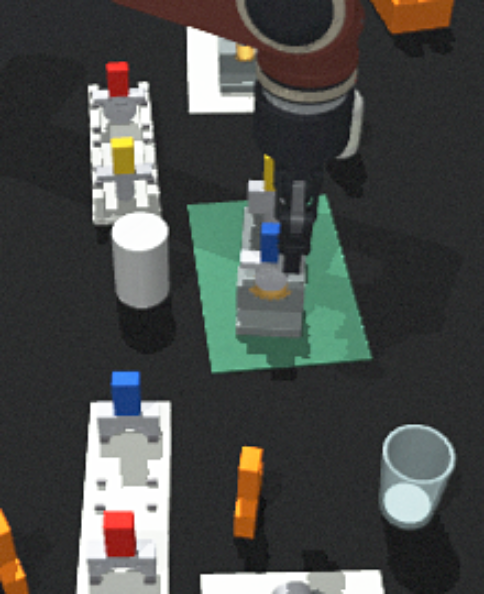

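View pics/w17.png

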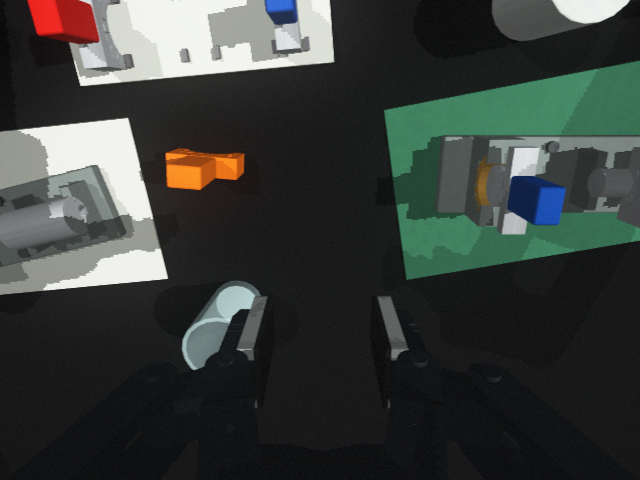

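Both leaves stand upright on the mat yoke: blue at px (270,243) and yellow at (267,175) in the side crop. The four other leaves haven't moved from their first readings, and the bystanders are in place. I'm handing in.

```bash
python3 -c "
from station import *
print(finish_job())"
```

```text
the job is handed in; nothing more can be done
None
```

I checked both curves of the yoke on the mat and handed the job in at about 22 s of robot time; no verdict was reported.

- **Yoke:** it measured as yoke_a, with a pin radius of about 11.7 mm and a saddle radius of about 17.4 mm. So I used the yellow small concave leaf and the blue medium convex leaf.
- **Concave leaf on the pin:** I pressed it with about 10 N, 12.5 N at most. Its height did not change under small sideways nudges. After release it stood within about 0.5 mm of the pin's axis sideways and tilted about 0.013 rad.
- **Convex leaf in the saddle:** I pressed it with about 10 N, and its height also held under small sideways nudges. After release its centre was about 0.2 mm from the saddle's and its tilt about 0.008 rad.
- **The rest of the bench:** the other four leaves read where they were at the start. In the final pictures the bottle, beaker and bucket looked undisturbed, but I did not measure them. The gripper was clear of everything.

**Checks that disagreed:**
- The raw wrist heights read 1–2 mm high. The same reading taken in the racks was also 1–2 mm high, and correcting by that gave leaf heights within 1 mm of fully seated.
- The top camera's height change for the blue leaf came out 2 mm short of the expected 29 mm. The wrist camera agreed with full seating.
- The camera's y readings differed from the gripper's by 2–3 mm, well inside the 14 mm allowed.
- The automatic pin fit in the last two wide views was wrong because the leaf covered the pin, so I did not use it.

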